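Nest the slug cups and hold the hollow punch over them

ROBOT

A 6-joint arm with a two-finger parallel gripper is mounted at the origin on a cart in front of the work surface, level with it; the furniture and walls round the work are solid. World frame = base frame: x ahead of the robot, y to its left, z up, the work surface at z = 0. Lengths are in m, angles in rad, forces in N, time in s.
With the tool pointing down it reaches from about 0.25 to 0.8 m from the base axis. Payload 3.9 kg.
Tool frame: the origin (TCP) lies midway between the tips of the shut fingers; the grasp point (between the pads) lies 19 mm behind it; z points along the fingers, y is the line along which they close (so a half turn about z gives the same grasp; the last joint's range is limited). The gripper opens to 85 mm and grips with 20 to 120 N. Pads are 22 mm wide; open, the fingers measure 114 mm over their backs; the gripper's body (76 mm by 85 mm) begins 54 mm behind the grasp point. The pads swing forward as they close: fully open they stand 13 mm farther back than shut.
Start: joints at [-1.274, 0.26, -0.138, 1.173, 0, 1.571], TCP at [0.154, -0.502, 0.231] pointing down, gripper open.
Joint ranges: [-2.78, 2.78], [-0.83, 1.72], [-1.28, 1.37], [-1.9, 2.12], [-1.57, 1.48], [-3.14, 3.14]. Speed limits (rad/s): [2.57, 2.57, 3.14, 3.14, 3.14, 3.14].

INTERFACE

Orientations are given as a unit quaternion [w, x, y, z].
In Python, from plant import status, vision, order, models gives the robot as it stands. The module is installed in compiled form; this text tells all that it offers.
- The arm moves only by the shell command python3 -m jog 'ROWS'. ROWS is JSON, a list of rows, each a list of 7 numbers: the opening, from -1 (shut) to 1 (fully open), then the shift along the tool's x, y, z in mm, then the turn, a rotation vector about the tool's x, y, z in degrees. A call has 1 to 12 rows; each row is the pose to reach, as a shift and turn from the pose commanded when the call began, along the tool's axes at that moment; what a row does not reach only later rows make up. A row lasts 1/12 s, in which the tool goes at most 41.7 mm and 7.16 degrees, less where a joint would pass 70% of its speed; a pose out of reach is approached as far as the arm can. A call with a gripper value outside its range is refused whole. The fingers move at their own pace and stop on an object; the grip force is fixed at half the most. Time passes only in rows, so rows that repeat a pose let the fingers close. It gives the time, the measured TCP pose, the force, the opening and the grip force at its end, in the units of the state.
- status.get_state(): the state, without advancing time (a new reading comes with each control period).
- vision.capture(name): name is "scene" or "top" or "wrist"; returns the picture (420x560x3 uint8, red, green, blue); there is no depth.
- vision.camera_params(name): a dict with "camera_matrix" (3x3 intrinsics, pixels), "T" (4x4, takes a point from camera to world coordinates); the wrist camera has in their place "hand_eye" (4x4, takes a point from camera to tool coordinates, whose origin is the TCP and whose axes are the flange's). Camera axes: x right, y down, z forward; pixel columns grow to the right and rows downward; lengths in m; the calibration is good to about 2 mm. A picture is of the moment at which its call begins: read the wrist's pose just before it. camera_params takes no time and is no camera call.
- order.job_done(): hands the job in; it is judged then, once.
Trained networks look in the newest picture that a camera, given by its name, has taken for a name from the list of things; names that differ only in an ending like _2 or _b are one class to them, and where a whole thing is asked for, a point or a joint stands for the part that bears it (a point fixed in the world has none). Each returns a list of dicts, best first, with "confidence" (0 to 1); they miss things now and then, are a little off and sometimes report something else, mostly with a low value. They report only what shows in the picture. A call takes as long as a camera call.
- models.look_for(camera, label): "point" ([column, row] in pixels, amid what is visible of it).
- models.cut_out(camera, label): "pixels" (420x560 bool, what is visible of it) and "point" ([column, row] in pixels, amid what is visible of it).
- models.landmark_of(camera, label): "point" ([column, row] in pixels: a listed point, or the origin of a listed thing).
The state is a dict: "time": time; "q": joint angles; "joint_velocities": joint speeds; "joint_efforts": joint torques, N m; "eef_pos": TCP position; "ee_rot": TCP orientation; "contact_force": force on the tool from outside, world axes, zero at the start; "torque": the same for the moment, N m; "width": finger opening in m; "gripper_force": force on a finger pad.
Only numpy, scipy, OpenCV 4.12 (cv2) and the standard library are available. Lean on these libraries where they do the work, as an engineer would, in place of code of your own. Each camera call takes 0.05 s, during which the arm holds its last target. There are 200 camera calls.

TASK

Make one catch cup for leather slugs: gently set the medium steel cup down inside the large one and the small cup inside the medium one, each standing upright on the floor of the next. Then draw the hollow punch out of its leaning block, turn it upright with its lower (cutting) end straight down, and hold it still over the middle of the small cup's mouth, a few centimetres above the rim and touching no cup, ready to have its slugs knocked out. Finish while still holding it there; leave the thread spool and the wax block where they are.

Things in the scene. Friction and masses are not known exactly. Their poses are not given: they have to be found in the camera images.
- large_cup: Large steel cup, open at the top, round and slightly flared: 96 mm across the rim, 88 mm across the foot, 40 mm high, wall 3 mm, floor 4 mm thick, 250 g. It stands upright, loose on the table. Origin: centre of its underside, z up. It stays on the table; too wide to grasp across.
- medium_cup: Medium steel cup, open at the top, round and slightly flared: 66 mm across the rim, 60 mm across the foot, 54 mm high, wall 3 mm, floor 4 mm thick, 120 g. It stands upright, loose on the table. Origin: centre of its underside, z up. Graspable across the rim from above; standing in the large cup its rim is 18 mm above the large cup's rim.
- small_cup: Small steel cup, open at the top, round and slightly flared: 42 mm across the rim, 38 mm across the foot, 66 mm high, wall 3 mm, floor 4 mm thick, 80 g. It stands upright, loose on the table. Origin: centre of its underside, z up. Graspable across the rim from above; standing in the medium cup its rim is 16 mm above the medium cup's rim, 74 mm above the table.
- small_cup_rim (a point): Centre of the small cup's mouth, 66 mm above its underside.
- punch_block: Fixed wooden punch block on a 110 x 105 mm base board, 80 mm high in all; three 15 mm square sockets, 40 mm deep, 32 mm apart along y. They lean 0.65 rad (37 degrees) from vertical towards the front (-x, facing the robot within 25 degrees): out of a socket is (-0.605, 0, 0.796) in this frame. Origin: centre of the board's underside, z up. Outer two sockets empty.
- socket_mouth (a point): Centre of the mouth of the middle socket, which holds the punch, on the block's leaning top face, 63 mm above the table. Its axes are those of the block.
- hole_punch: Grey steel hollow punch, a rod 100 mm long, 60 g; treat as a bar 12 (x) by 11 mm (z). y runs from the cutting end to the head. Origin: mid-length on the underside; centre line at z = 5.5 mm. It stands with 1 to 2 mm play in the middle socket, cutting end at the bottom, 60 mm of it beyond the block's face; its x is then level, along the row of sockets (grip across x).
- punch_tip (a point): The centre of the punch's cutting end (the end hidden in the socket at the start), 50 mm from the middle of its length.
- thread_spool: Bystander: spool of thread, 42 mm across and 60 mm high, standing on its end. Origin: centre of its underside.
- wax_block: Bystander: block of yellow wax, 33 x 51 x 20 mm, lying flat. Origin: centre of its underside.

How it is judged:
On the way:
1. the medium cup stands upright inside the large one and the small cup inside the medium one, let go (z of medium_cup in the frame of large_cup between 0 and 0.009 m and horizontal distance between medium_cup and large_cup below 0.018 m and angle between each of medium_cup, small_cup's own z axis and vertical below 0.12 rad and z of small_cup in the frame of medium_cup between 0 and 0.009 m and horizontal distance between small_cup and medium_cup below 0.018 m and height (world z) of large_cup below 0.008 m and angle between large_cup's own z axis and vertical below 0.1 rad and contact force between the fingers and large_cup below 0.05 N and contact force between the fingers and medium_cup below 0.05 N and contact force between the fingers and small_cup below 0.05 N), for 0.2 s.
At the end, for the whole second after the job is handed in: Cups nested upright at rest (undersides under 9 mm apart in height, centres within 18 mm, tilt under 0.12 rad), untouched. Fingers hold the punch still, clear of all else, cutting end down, upright within 0.18 rad, tip within 14 mm of the small mouth's middle and 10 to 100 mm above its rim (all of step 1 and linear speed of each of large_cup, medium_cup, small_cup, hole_punch below 0.02 m/s and angle between hole_punch's own y axis and vertical below 0.18 rad and horizontal distance between punch_tip and small_cup_rim below 0.014 m and z of punch_tip in the frame of small_cup between 0.076 and 0.166 m and contact force between the fingers and hole_punch above 1 N and contact force between hole_punch and punch_block below 0.05 N and angular speed of hole_punch below 0.15 rad/s and contact force between each of hole_punch, the arm and large_cup below 0.05 N and contact force between each of hole_punch, the arm and medium_cup below 0.05 N and contact force between each of hole_punch, the arm and small_cup below 0.05 N); the arm keeps its last pose, push and grip.
It fails at once if a bystander (thread spool, wax block) is shifted by more than 30 mm (distance of any of thread_spool, wax_block from where it was at the start of the episode above 0.03 m).
It fails at once if a cup is dropped into the next one from more than about 25 mm ((horizontal distance between medium_cup and large_cup below 0.03 m and linear speed of medium_cup above 0.7 m/s and contact force between the fingers and medium_cup below 0.1 N) or (horizontal distance between small_cup and medium_cup below 0.03 m and linear speed of small_cup above 0.7 m/s and contact force between the fingers and small_cup below 0.1 N)).
It also fails if it takes over 67 s, if anything falls off the work surface, if the arm or the gripper's body presses on something with over 40 N, if the wrist force passes 120 N, or if a joint passes its speed limit or range.

## Working session

There is one attempt and no reset: what is moved stays moved. The work goes in short steps, Python scripts to look and compute and a shell command to move; the robot and the scene stay as the last step left them, time stands still between calls to the robot, and variables do not carry over. Pictures are saved under pics/ and viewed, at most 15 in all, crops included, and the job is handed in when it is done.

```bash
mkdir -p pics; cat > h.py <<'E'
import numpy as np, cv2
from scipy.spatial.transform import Rotation as R
from plant import status, vision, order, models
def st():
    s=status.get_state(); q=s['ee_rot']; return s,np.array(s['eef_pos']),R.from_quat([q[1],q[2],q[3],q[0]])
def cam(name):
    p=vision.camera_params(name); K=np.array(p['camera_matrix'])
    if 'T' in p: return K,np.array(p['T'])
    s,x,r=st(); T=np.eye(4); T[:3,:3]=r.as_matrix(); T[:3,3]=x
    return K,T@np.array(p['hand_eye'])
def ray(K,T,px,z):
    d=T[:3,:3]@np.linalg.solve(K,[px[0],px[1],1]); o=T[:3,3]; return o+d*(z-o[2])/d[2]
def proj(K,T,P):
    P=np.atleast_2d(P); c=(P-T[:3,3])@T[:3,:3]; u=c@K.T; return u[:,:2]/u[:,2:]
def save(n,im): cv2.imwrite('pics/'+n,im[:,:,::-1])
E
python3 - <<'E'
from h import *
s,x,r=st(); print(x,r.as_matrix().round(2).tolist(),s['width'])
a=[]
for n in ['scene','top']:
    im=vision.capture(n); a.append(im); K,T=cam(n); print(n,T[:3,3].round(3),T[:3,2].round(2))
    for l in ['large_cup','medium_cup','small_cup','punch_block','hole_punch','thread_spool','wax_block','small_cup_rim','socket_mouth']:
        f=models.landmark_of(n,l)
        z={'small_cup_rim':.066,'socket_mouth':.063,'hole_punch':.08}.get(l,0)
        print(l,[(np.round(d['point'],0).tolist(),round(d['confidence'],2),ray(K,T,d['point'],z).round(3).tolist()) for d in f[:2]])
save('scene.png',a[0]); save('top.png',a[1])
E
```

```text
[ 0.15335396 -0.50136884  0.2304503 ] [[0.96, 0.29, -0.0], [0.29, -0.96, 0.0], [0.0, -0.0, -1.0]] 0.08553835341610574
scene [ 0.198 -0.778  0.553] [ 0.42  0.69 -0.58]
large_cup [([189.0, 206.0], 0.94, [0.446, 0.023, 0.0])]
medium_cup [([214.0, 262.0], 0.6, [0.414, -0.179, 0.0]), ([256.0, 246.0], 0.28, [0.503, -0.184, 0.0])]
small_cup [([297.0, 217.0], 0.95, [0.625, -0.147, 0.0])]
punch_block [([335.0, 308.0], 0.61, [0.533, -0.395, 0.0])]
hole_punch [([320.0, 278.0], 0.72, [0.505, -0.389, 0.08])]
thread_spool [([358.0, 219.0], 0.88, [0.73, -0.221, 0.0])]
wax_block [([259.0, 245.0], 0.97, [0.51, -0.182, 0.0]), ([359.0, 217.0], 0.56, [0.735, -0.218, 0.0])]
small_cup_rim [([297.0, 192.0], 0.75, [0.623, -0.148, 0.066])]
socket_mouth [([325.0, 278.0], 0.88, [0.521, -0.38, 0.063]), ([358.0, 220.0], 0.67, [0.666, -0.289, 0.063])]
top [ 0.397 -0.188  0.965] [ 0.2  -0.   -0.98]
large_cup [([191.0, 265.0], 0.67, [0.444, 0.037, 0.0]), ([302.0, 161.0], 0.52, [0.712, -0.231, 0.0])]
medium_cup [([275.0, 274.0], 0.58, [0.426, -0.167, 0.0])]
small_cup [([268.0, 197.0], 0.86, [0.617, -0.147, 0.0])]
punch_block [([368.0, 230.0], 0.81, [0.537, -0.396, 0.0]), ([364.0, 241.0], 0.22, [0.511, -0.385, 0.0])]
hole_punch [([365.0, 239.0], 0.41, [0.505, -0.371, 0.08])]
thread_spool [([302.0, 158.0], 0.54, [0.721, -0.231, 0.0]), ([276.0, 274.0], 0.46, [0.424, -0.17, 0.0])]
wax_block [([282.0, 240.0], 0.56, [0.508, -0.184, 0.0])]
small_cup_rim [([266.0, 189.0], 0.52, [0.621, -0.142, 0.066])]
socket_mouth [([372.0, 230.0], 0.57, [0.528, -0.391, 0.063])]
```

View pics/scene.png

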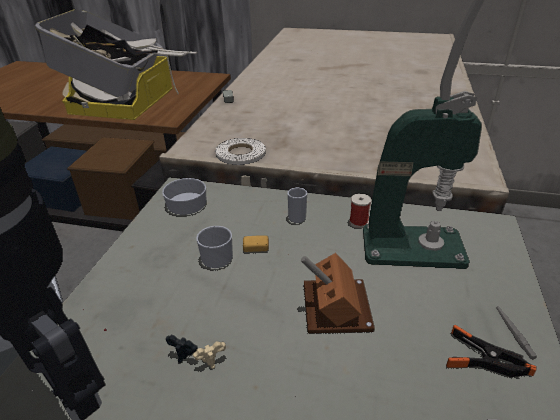

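View pics/top.png

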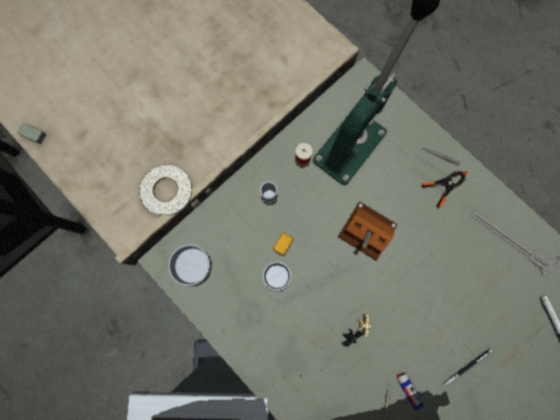

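The scene view shows the large cup (186,197), medium (215,247), small (297,206), wax (256,244), spool (360,211) and block with punch (335,295). The top view agrees with that. Next I fit silhouettes.

```bash
cat > fit.py <<'E'
from h import *
from scipy.optimize import minimize
C={'large_cup':(.096,.088,.040),'medium_cup':(.066,.060,.054),'small_cup':(.042,.038,.066)}
def sil(K,T,c,p,z0=0,S=4):
    a=np.linspace(0,2*np.pi,60); u=np.c_[np.cos(a),np.sin(a)]
    P=np.r_[np.c_[p+u*c[0]/2,np.full(60,z0+c[2])],np.c_[p+u*c[1]/2,np.full(60,z0)]]
    return cv2.convexHull(proj(K,T,P).astype(np.float32)[:,None])
def fitcup(name,views,p0,z0=0):
    def cost(p):
        t=0
        for K,T,m in views:
            h=sil(K,T,C[name],np.array(p),z0)[:,0]; 
            A=np.zeros(m.shape,np.uint8); cv2.fillPoly(A,[np.round(h*256).astype(np.int32)],255,cv2.LINE_AA,8)
            t+=np.abs(A/255.-m).sum()/m.sum()
        return t
    r=minimize(cost,p0,method='Nelder-Mead',options=dict(initial_simplex=np.array([p0,[p0[0]+.01,p0[1]],[p0[0],p0[1]+.01]]),xatol=1e-4))
    return r.x.round(4),round(r.fun,2)
E
python3 - <<'E'
from fit import *
V={}
for n in ['scene','top']:
    K,T=cam(n)
    for l in list(C)+['hole_punch','punch_block']:
        f=models.cut_out(n,l)
        for d in f[:2]: print(n,l,np.round(d['point']),round(d['confidence'],2),d['pixels'].sum())
        if f: V[n,l]=(K,T,f[0]['pixels'])
P0={'large_cup':[.445,.03],'medium_cup':[.42,-.172],'small_cup':[.62,-.145]}
for l in C:
    for ns in (['scene'],['top'],['scene','top']):
        v=[V[n,l] for n in ns if (n,l) in V]
        if v: print(l,ns,*fitcup(l,v,P0[l]))
# punch line
for n in ['scene','top']:
    if (n,'hole_punch') in V:
        m=V[n,'hole_punch'][2]; r=cv2.minAreaRect(np.argwhere(m)[:,::-1].astype(np.float32)); print(n,cv2.boxPoints(r).round(1).tolist())
s=cam('scene');t=cam('top')
def tri(a,b):
    A=[];B=[]
    for (K,T),p in((s,a),(t,b)):
        d=T[:3,:3]@np.linalg.solve(K,[*p,1]);d/=np.linalg.norm(d);M=np.eye(3)-np.outer(d,d);A.append(M);B.append(M@T[:3,3])
    return np.linalg.lstsq(np.vstack(A),np.hstack(B),rcond=None)[0].round(4)
print('mouth',tri((325,278),(372,230)))
import pickle; pickle.dump({k:v[2] for k,v in V.items()},open('m.pkl','wb'))
E
```

```text
scene large_cup [185. 196.] 0.73 1296
scene medium_cup [213. 248.] 0.97 1258
scene medium_cup [187. 197.] 0.71 1329
scene small_cup [298. 201.] 0.8 609
scene hole_punch [318. 271.] 0.7 277
scene punch_block [336. 302.] 0.83 3916
scene punch_block [257. 242.] 0.24 388
top large_cup [187. 265.] 0.83 1306
top medium_cup [276. 274.] 0.63 624
top small_cup [266. 192.] 0.71 308
top hole_punch [275. 274.] 0.46 633
top hole_punch [366. 238.] 0.43 92
top punch_block [368. 228.] 0.9 1847
large_cup ['scene'] [0.4453 0.0397] 0.11
large_cup ['top'] [0.4406 0.0345] 0.11
large_cup ['scene', 'top'] [0.4429 0.0354] 0.24
medium_cup ['scene'] [ 0.4234 -0.1705] 0.12
medium_cup ['top'] [ 0.4213 -0.1729] 0.15
medium_cup ['scene', 'top'] [ 0.4214 -0.1729] 0.28
small_cup ['scene'] [ 0.625  -0.1444] 0.18
small_cup ['top'] [ 0.6199 -0.1482] 0.15
small_cup ['scene', 'top'] [ 0.6213 -0.1477] 0.35
scene [[299.3999938964844, 259.70001220703125], [304.79998779296875, 254.0], [332.5, 280.3999938964844], [327.20001220703125, 286.0]]
top [[263.0, 261.0], [290.0, 261.0], [290.0, 289.0], [263.0, 289.0]]
mouth [ 0.5226 -0.3872  0.0704]
```

```bash
cat >> h.py <<'E'
def to(p,Rt=None):
    s,x,r=st(); d=r.inv().apply(np.array(p)-x)*1000
    w=(r.inv()*Rt).as_rotvec(degrees=True) if Rt is not None else np.zeros(3)
    print('go',d.round(1),w.round(1),'rows',max(np.linalg.norm(d)/41.7,np.linalg.norm(w)/7.16).round(1),'t',s['time'])
E
python3 -c "
from h import *
to([.4215,-.172,.16])"
```

```text
go [ 352.8 -237.2   71.3] [0. 0. 0.] rows 10.3 t 1.5
```

```bash
python3 -m jog '[[1,353,-237,71,0,0,0],[1,353,-237,71,0,0,0],[1,353,-237,71,0,0,0],[1,353,-237,71,0,0,0],[1,353,-237,71,0,0,0],[1,353,-237,71,0,0,0],[1,353,-237,71,0,0,0],[1,353,-237,71,0,0,0],[1,353,-237,71,0,0,0],[1,353,-237,71,0,0,0],[1,353,-237,71,0,0,0],[1,353,-237,71,0,0,0]]'
cat > wr.py <<'E'
from fit import *
import sys
def wr(l,p0,png=None,show=True):
    K,T=cam('wrist'); im=vision.capture('wrist')
    if png: save(png,im)
    f=models.cut_out('wrist',l)
    for d in f[:2]:
        print(l,np.round(d['point']),round(d['confidence'],2),d['pixels'].sum(),*fitcup(l,[(K,T,d['pixels'])],p0))
E
python3 - <<'E'
from wr import *
wr('medium_cup',[.4215,-.172],'w1.png')
to([.4215,-.172,.16]); print(cam('wrist')[1].round(3).tolist())
E
```

```text
time: 2.5
eef_pos: [0.4236, -0.1695, 0.1598]
ee_rot: [-0.0, 0.989, 0.151, 0.0]
contact_force: [0.0, -0.9, 0.1]
width: 0.0855
gripper_force: 0.0
medium_cup [283. 208.] 0.89 4812 [ 0.4218 -0.1753] 0.06
go [-0.2  0.   0.2] [0. 0. 0.] rows 0.0 t 2.6
[[0.295, -0.914, -0.278, 0.493], [-0.955, -0.282, -0.087, -0.151], [0.001, 0.292, -0.957, 0.303], [0.0, 0.0, 0.0, 1.0]]
```

View pics/w1.png

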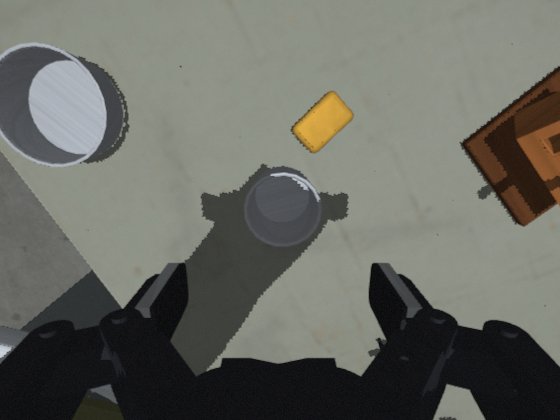

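The wrist view shows the medium cup at (283,208), centred between the fingers (column 280). I go down on the rim and close.

```bash
python3 -c "
from h import *
to([.4218,-.1742,.034])"
python3 -m jog '[[1,0,2,40,0,0,0],[1,0,2,80,0,0,0],[1,0,2,110,0,0,0],[1,0,2,126,0,0,0],[1,0,2,126,0,0,0],[-1,0,2,126,0,0,0],[-1,0,2,126,0,0,0],[-1,0,2,126,0,0,0],[-1,0,2,126,0,0,0],[-1,0,2,126,0,0,0],[-1,0,2,126,0,0,0],[-1,0,2,126,0,0,0]]'
```

```text
go [ -0.5   2.2 126.2] [0. 0. 0.] rows 3.0 t 2.6
time: 3.6
eef_pos: [0.4236, -0.1752, 0.0363]
ee_rot: [0.001, 0.989, 0.148, 0.001]
contact_force: [-2.5, -0.6, 6.9]
width: 0.0622
gripper_force: 66.2
```

```bash
python3 -m jog '[[-1,0,0,-10,0,0,0],[-1,0,0,-30,0,0,0],[-1,0,0,-60,0,0,0],[-1,0,0,-60,0,0,0],[-1,0,0,-60,0,0,0]]'
python3 - <<'E'
from wr import *
wr('medium_cup',[.4215,-.172],'w2.png')
K,T=cam('wrist'); f=models.cut_out('wrist','large_cup'); print([ (d['point'],d['confidence'],d['pixels'].sum(),fitcup('large_cup',[(K,T,d['pixels'])],[.443,.036])) for d in f[:2]])
im=vision.capture('scene'); save('s2.png',cv2.resize(im[180:320,130:310],None,fx=3,fy=3))
to([.443,.036,.096])
E
```

```text
time: 4.02
eef_pos: [0.4248, -0.1752, 0.0968]
ee_rot: [0.002, 0.989, 0.148, 0.003]
contact_force: [0.7, -0.2, -0.6]
width: 0.0624
gripper_force: 65.9
medium_cup [278. 276.] 0.77 16132 [ 0.4067 -0.1841] 0.48
[([30.2, 114.7], 0.58, np.int64(7683), (array([0.4402, 0.0339]), np.float64(0.01)))]
go [  81.9 -194.3   -2.3] [0. 0. 0.] rows 5.1 t 4.2167
```

View pics/s2.png

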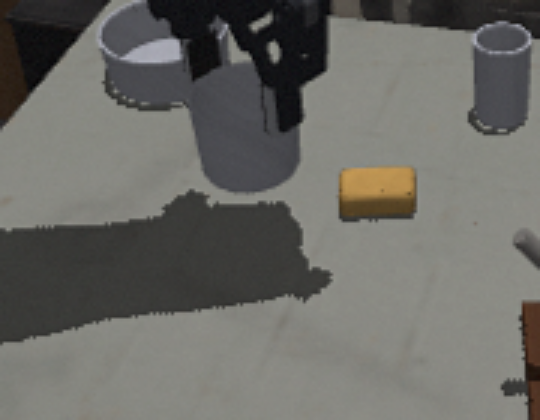

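View pics/w2.png

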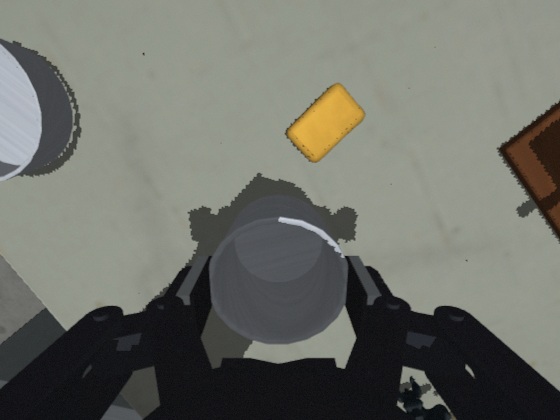

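The scene crop shows the cup hanging clear of the table, with the near fingertip well down its side. The wrist view shows a level rim spanning (211–346, 217–343). I fit the cup height and tilt to see where the tips sit.

```bash
cat > fit6.py <<'E'
from fit import *
def fit5(name,views,p0):
    c=C[name]; a=np.linspace(0,2*np.pi,60); u=np.c_[np.cos(a),np.sin(a)]
    L=np.r_[np.c_[u*c[0]/2,np.full(60,c[2])],np.c_[u*c[1]/2,np.full(60,0)]]
    def cost(p):
        t=0; P=R.from_rotvec([p[3],p[4],0]).apply(L)+p[:3]
        for K,T,m,v in views:
            h=cv2.convexHull(proj(K,T,P).astype(np.float32)[:,None])[:,0]
            A=np.zeros(m.shape,np.uint8); cv2.fillPoly(A,[np.round(h*256).astype(np.int32)],255,cv2.LINE_AA,8)
            t+=(np.abs(A/255.-m)*v).sum()/m.sum()
        return t
    b=None
    p0=np.array(list(p0)+[0,0])
    for k in range(3):
        r=minimize(cost,p0 if b is None else b.x,method='Nelder-Mead',options=dict(initial_simplex=np.vstack([p0 if b is None else b.x]+[(p0 if b is None else b.x)+d for d in np.diag([.01,.01,.01,.1,.1])]),xatol=1e-4,maxiter=500)); b=r
    return b.x.round(4),round(b.fun,3)
E
python3 - <<'E'
from fit6 import *
V=[]
for n in ['wrist','scene']:
    K,T=cam(n); im=vision.capture(n); f=models.cut_out(n,'medium_cup')
    for d in f[:2]: print(n,d['point'],d['confidence'],d['pixels'].sum())
    if n=='wrist': m=f[0]['pixels']; cols=np.ones_like(m,float)
    else: m=f[0]['pixels']
    # ignore dark (gripper) pixels
    v=(im.max(2)>40).astype(float)
    v=cv2.erode(v,np.ones((3,3)))
    V.append((K,T,m,v))
print(st()[1])
for vs in ([V[0]],V): print(fit5('medium_cup',vs,[.424,-.175,.06]))
print(fit5('medium_cup',V,[.424,-.175,.075]))
E
```

```text
wrist [280.6, 275.2] 0.6 15982
scene [211.7, 224.9] 0.91 1133
scene [361.4, 210.1] 0.17 564
[ 0.42179895 -0.17383965  0.09360097]
(array([ 0.4192, -0.1758,  0.0538, -0.0067,  0.0169]), np.float64(0.009))
(array([ 0.4219, -0.172 ,  0.0606,  0.02  ,  0.0416]), np.float64(0.163))
(array([ 0.4221, -0.171 ,  0.0606,  0.0464,  0.0357]), np.float64(0.166))
```

```bash
python3 -c "
from h import *
to([.4418,.0355,.11])"
```

```text
go [  80.3 -194.4  -16.3] [0. 0. 0.] rows 5.1 t 4.4167
```

```bash
python3 -m jog '[[-1,8,-20,-16,0,0,0],[-1,24,-58,-16,0,0,0],[-1,40,-97,-16,0,0,0],[-1,56,-136,-16,0,0,0],[-1,72,-174,-16,0,0,0],[-1,80,-194,-16,0,0,0],[-1,80,-194,-16,0,0,0],[-1,80,-194,5,0,0,0],[-1,80,-194,25,0,0,0],[-1,80,-194,38,0,0,0],[-1,80,-194,46,0,0,0],[-1,80,-194,50,0,0,0]]'
python3 - <<'E'
from h import *
im=vision.capture('scene'); save('s3.png',cv2.resize(im[130:270,130:310],None,fx=3,fy=3))
to([.4418,.0355,.039])
E
```

```text
time: 5.42
eef_pos: [0.441, 0.0342, 0.043]
ee_rot: [0.0, 0.989, 0.148, -0.001]
contact_force: [0.1, -0.3, -0.9]
width: 0.062
gripper_force: 66.0
go [ 1.  -0.9  4. ] [0. 0. 0.] rows 0.1 t 5.4667
```

View pics/s3.png

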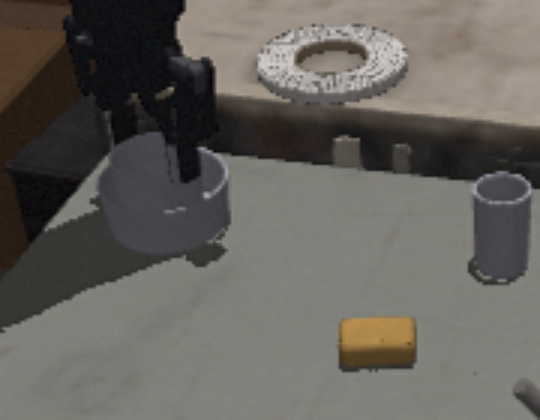

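The medium cup is inside the large one (image centre about 165,185), and the finger tip is at the large rim's level. I lower the last millimetres.

```bash
python3 -m jog '[[-1,0,0,2,0,0,0],[-1,0,0,3,0,0,0],[-1,0,0,3,0,0,0]]'
```

```text
time: 5.72
eef_pos: [0.4428, 0.0347, 0.0418]
ee_rot: [0.0, 0.989, 0.148, 0.001]
contact_force: [-0.4, -0.2, -1.4]
width: 0.0621
gripper_force: 66.0
```

```bash
python3 -m jog '[[-1,0,0,1.5,0,0,0],[-1,0,0,2.5,0,0,0],[-1,0,0,2.5,0,0,0]]'
```

```text
time: 5.97
eef_pos: [0.443, 0.0348, 0.0403]
ee_rot: [0.0, 0.989, 0.148, 0.001]
contact_force: [-3.2, -0.4, 10.5]
width: 0.0624
gripper_force: 67.1
```

```bash
python3 -m jog '[[-1,0,0,-0.5,0,0,0],[1,0,0,-0.5,0,0,0],[1,0,0,-1,0,0,0],[1,0,0,-1,0,0,0],[1,0,0,-1,0,0,0],[1,0,0,-1,0,0,0],[1,0,0,-30,0,0,0],[1,0,0,-70,0,0,0],[1,0,0,-100,0,0,0],[1,0,0,-110,0,0,0],[1,0,0,-110,0,0,0]]'
python3 - <<'E'
from wr import *
K,T=cam('wrist'); im=vision.capture('wrist'); save('w3.png',im)
for l,z in (('large_cup',0),('medium_cup',.004)):
  for d in models.cut_out('wrist',l)[:2]: print(l,d['point'],d['confidence'],d['pixels'].sum(),*fitcup(l,[(K,T,d['pixels'])],[.443,.035],z))
to([.6213,-.1470,.16]); s=st()[0]; print(s['q'])
E
```

```text
time: 6.88
eef_pos: [0.4448, 0.0351, 0.1518]
ee_rot: [0.0, 0.989, 0.148, 0.003]
contact_force: [0.7, -0.2, 0.1]
width: 0.0854
gripper_force: 0.0
large_cup [306.2, 179.7] 0.8 4128 [0.4438 0.031 ] 1.35
medium_cup [279.3, 210.5] 0.82 5273 [0.4433 0.0335] 0.05
go [119.  226.5 -12.6] [0. 0. 0.] rows 6.1 t 7.0333
[ 7.86421736e-02  1.78489181e-01 -4.77489518e-01  9.16617431e-01
  7.00845833e-05  2.92340684e+00]
```

View pics/w3.png

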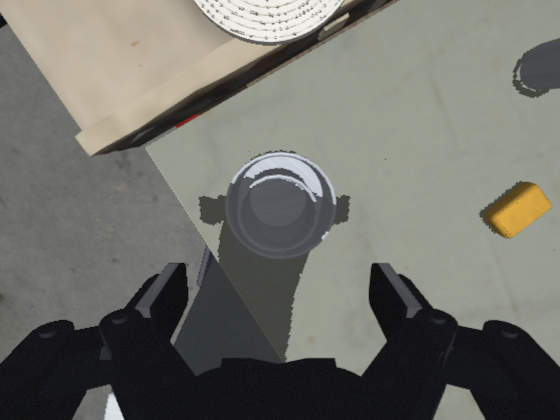

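The medium cup stands inside the large cup at (279,210), slightly forward of centre. Now the small cup.

```bash
python3 -m jog '[[1,20,37,-13,0,0,0],[1,40,75,-13,0,0,0],[1,60,113,-13,0,0,0],[1,79,151,-13,0,0,0],[1,99,189,-13,0,0,0],[1,119,226,-13,0,0,0],[1,119,226,-13,0,0,0],[1,119,226,-13,0,0,0]]'
python3 - <<'E'
from wr import *
wr('small_cup',[.6213,-.147])
to([.6213,-.1470,.16])
E
```

```text
time: 7.7
eef_pos: [0.6227, -0.1485, 0.1585]
ee_rot: [-0.001, 0.989, 0.146, -0.002]
contact_force: [-0.6, 0.4, 0.1]
width: 0.0853
gripper_force: 0.0
small_cup [282. 210.] 0.92 2473 [ 0.6226 -0.1511] 0.08
small_cup [415. 118.] 0.74 3300 [ 0.6615 -0.1379] 1.78
go [ 0.7  1.4 -0.5] [0. 0. 0.] rows 0.0 t 7.8
```

```bash
python3 -m jog '[[1,1,4,40,0,0,0],[1,1,4,80,0,0,0],[1,1,4,100,0,0,0],[1,1,4,108.5,0,0,0],[1,1,4,108.5,0,0,0],[-1,1,4,108.5,0,0,0],[-1,1,4,108.5,0,0,0],[-1,1,4,108.5,0,0,0],[-1,1,4,108.5,0,0,0],[-1,1,4,108.5,0,0,0],[-1,1,4,108.5,0,0,0],[-1,1,4,108.5,0,0,0]]'
python3 -m jog '[[-1,0,0,-10,0,0,0],[-1,0,0,-40,0,0,0],[-1,0,0,-80,0,0,0],[-1,0,0,-80,0,0,0],[-1,0,0,-80,0,0,0]]'
python3 - <<'E'
from fit6 import *
K,T=cam('wrist'); im=vision.capture('wrist'); save('w4.png',im)
v=cv2.erode((im.max(2)>40).astype(float),np.ones((3,3)))
s,x,r=st(); print(x)
for d in models.cut_out('wrist','small_cup')[:2]: print(d['point'],d['confidence'],d['pixels'].sum(),*fit5('small_cup',[(K,T,d['pixels'],v)],[x[0],x[1],x[2]-.051]))
to([.4433,.0340,.135])
E
```

```text
time: 8.8
eef_pos: [0.6258, -0.15, 0.056]
ee_rot: [0.0, 0.989, 0.148, 0.002]
contact_force: [-0.8, 0.4, 7.0]
width: 0.0382
gripper_force: 59.3
time: 9.22
eef_pos: [0.6269, -0.1508, 0.1375]
ee_rot: [0.002, 0.989, 0.148, 0.004]
contact_force: [1.1, -0.4, -0.8]
width: 0.0381
gripper_force: 60.4
[ 0.62517035 -0.15033094  0.13518097]
[279.1, 268.4] 0.86 7153 [ 0.6224 -0.1522  0.0853 -0.0015  0.076 ] 0.027
go [-119.  -228.8   -1.5] [0. 0. 0.] rows 6.2 t 9.3167
```

View pics/w4.png

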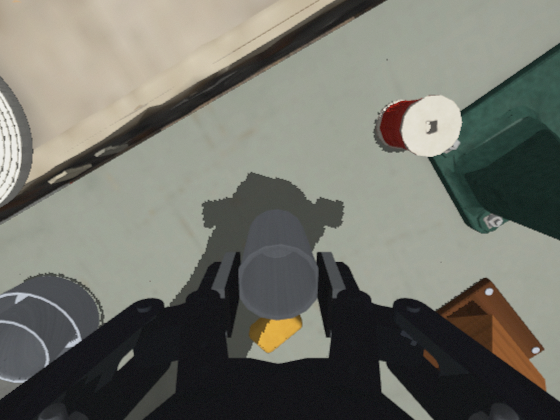

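Small cup held straight at (279,270) with base about 84 mm up. I carry it over to the stack.

```bash
python3 -m jog '[[-1,-10,-19,-10,0,0,0],[-1,-29,-57,-10,0,0,0],[-1,-48,-95,-10,0,0,0],[-1,-67,-132,-10,0,0,0],[-1,-86,-168,-10,0,0,0],[-1,-104,-202,-10,0,0,0],[-1,-115,-222,-10,0,0,0],[-1,-118,-229,-10,0,0,0],[-1,-118,-229,-10,0,0,0],[-1,-118,-229,-10,0,0,0]]'
python3 - <<'E'
from fit6 import *
to([.4445,.0342,.075])
V=[]
for n in ['scene','top']:
    im=vision.capture(n); K,T=cam(n)
    for l,z in (('small_cup',st()[1][2]-.051),('large_cup',0)):
        for d in models.cut_out(n,l)[:1]: print(n,l,d['point'],d['confidence'],d['pixels'].sum(),*fitcup(l,[(K,T,d['pixels'])],[.444,.034],z))
E
```

```text
time: 10.15
eef_pos: [0.4446, 0.0343, 0.1429]
ee_rot: [0.0, 0.989, 0.148, -0.0]
contact_force: [1.4, -0.1, -1.7]
width: 0.0385
gripper_force: 60.5
go [-0.1  0.  67.9] [0. 0. 0.] rows 1.6 t 10.15
scene small_cup [174.6, 154.8] 0.93 566 [0.4398 0.0289] 0.35
scene large_cup [187.8, 205.5] 0.69 635 [0.4463 0.0386] 1.27
top small_cup [180.6, 267.2] 0.68 124 [0.4371 0.0177] 2.86
top large_cup [199.1, 272.4] 0.6 429 [0.442  0.0318] 2.39
```

```bash
python3 -m jog '[[-1,0,0,20,0,0,0],[-1,0,0,45,0,0,0],[-1,0,0,62,0,0,0],[-1,0,0,70,0,0,0],[-1,0,0,74,0,0,0],[-1,0,0,75,0,0,0],[-1,0,0,75,0,0,0]]'
```

```text
time: 11.03
eef_pos: [0.445, 0.0344, 0.0687]
ee_rot: [0.0, 0.989, 0.148, 0.0]
contact_force: [-0.2, 0.2, -0.4]
width: 0.0377
gripper_force: 60.5
```

```bash
python3 -m jog '[[-1,0,0,1.5,0,0,0],[-1,0,0,3,0,0,0],[-1,0,0,3,0,0,0]]'
```

```text
time: 11.28
eef_pos: [0.4448, 0.0345, 0.0658]
ee_rot: [0.0, 0.989, 0.148, 0.001]
contact_force: [0.4, 0.1, -0.7]
width: 0.0377
gripper_force: 60.5
```

```bash
python3 -m jog '[[-1,0,0,1,0,0,0],[-1,0,0,2,0,0,0],[-1,0,0,2,0,0,0]]'; python3 -m jog '[[-1,0,0,1,0,0,0],[-1,0,0,1.5,0,0,0],[-1,0,0,1.5,0,0,0]]'
```

```text
time: 11.53
eef_pos: [0.4452, 0.0347, 0.064]
ee_rot: [-0.0, 0.989, 0.148, 0.001]
contact_force: [-0.5, 1.1, 3.6]
width: 0.0379
gripper_force: 60.9
time: 11.78
eef_pos: [0.4458, 0.035, 0.0639]
ee_rot: [-0.0, 0.989, 0.148, 0.002]
contact_force: [-3.7, 1.1, 16.1]
width: 0.0381
gripper_force: 62.1
```

```bash
python3 -m jog '[[-1,0,0,-1.5,0,0,0],[1,0,0,-1.5,0,0,0],[1,0,0,-1.5,0,0,0],[1,0,0,-1.5,0,0,0],[1,0,0,-1.5,0,0,0],[1,0,0,-1.5,0,0,0],[1,0,0,-30,0,0,0],[1,0,0,-70,0,0,0],[1,0,0,-110,0,0,0],[1,0,0,-130,0,0,0],[1,0,0,-130,0,0,0],[1,0,0,-130,0,0,0]]'
python3 - <<'E'
from wr import *
K,T=cam('wrist'); im=vision.capture('wrist'); save('w5.png',im)
for l,z in (('large_cup',0),('medium_cup',.004),('small_cup',.008)):
  for d in models.cut_out('wrist',l)[:1]: print(l,d['point'],d['confidence'],d['pixels'].sum(),*fitcup(l,[(K,T,d['pixels'])],[.443,.035],z))
d=models.landmark_of('wrist','small_cup_rim'); print([(x['point'],ray(K,T,x['point'],.074).round(4)) for x in d[:1]])
to([.48,-.355,.19]); print(np.round(st()[0]['q'],2))
E
```

```text
time: 12.78
eef_pos: [0.4454, 0.0346, 0.1929]
ee_rot: [0.0, 0.989, 0.148, 0.002]
contact_force: [0.1, 1.4, -0.8]
width: 0.0854
gripper_force: 0.0
large_cup [302.3, 174.0] 0.75 3422 [0.4438 0.0309] 1.19
medium_cup [292.6, 185.2] 0.57 2008 [0.4433 0.0332] 1.07
small_cup [279.1, 203.9] 0.62 1985 [0.4413 0.0334] 0.1
[([273.7, 208.7], array([0.44  , 0.0356, 0.074 ]))]
go [-7.860e+01  3.832e+02  2.000e-01] [0. 0. 0.] rows 9.4 t 13.0333
[ 0.08  0.15 -0.39  1.03  0.    2.92]
```

View pics/w5.png

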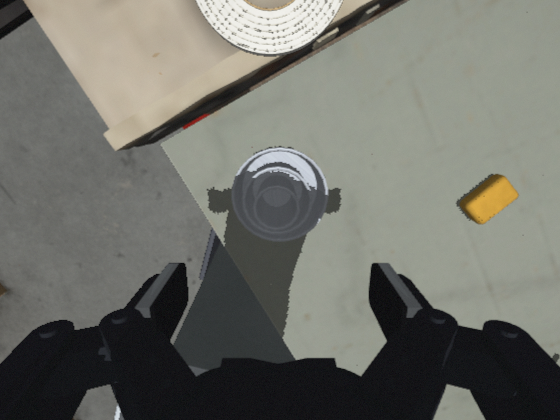

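Three concentric cups, nested at (279,200). Next I move off to view the punch from the wrist.

```bash
python3 -m jog '[[1,-9,40,0,0,0,0],[1,-18,80,0,0,0,0],[1,-27,120,0,0,0,0],[1,-37,160,0,0,0,0],[1,-46,200,0,0,0,0],[1,-55,240,0,0,0,0],[1,-65,280,0,0,0,0],[1,-75,320,0,0,0,0],[1,-83,355,0,0,0,0],[1,-97,388,0,0,0,0],[1,-97,388,0,0,0,0],[1,-97,388,0,0,0,0]]'
python3 - <<'E'
from h import *
import pickle
K,T=cam('wrist'); im=vision.capture('wrist'); save('w6.png',im); print(st()[1],np.round(st()[0]['q'],2))
D={'K':K,'T':T,'im':im}
for l in ('hole_punch','punch_block'):
  for d in models.cut_out('wrist',l)[:2]:
    m=d['pixels']; print(l,d['point'],d['confidence'],m.sum(),cv2.boxPoints(cv2.minAreaRect(np.argwhere(m)[:,::-1].astype(np.float32))).round().tolist()); D.setdefault(l,m)
for d in models.landmark_of('wrist','socket_mouth')[:2]: print(d['point'],d['confidence'],ray(K,T,d['point'],.063))
for d in models.landmark_of('wrist','punch_block')[:2]: print(d['point'],d['confidence'],ray(K,T,d['point'],.0))
pickle.dump(D,open('d.pkl','wb'))
E
```

```text
time: 14.03
eef_pos: [0.4641, -0.3663, 0.1899]
ee_rot: [-0.001, 0.989, 0.146, -0.001]
contact_force: [-0.6, 0.4, 0.2]
width: 0.0854
gripper_force: 0.0
[ 0.46414469 -0.3648227   0.19022866] [-0.67  0.39 -0.05  1.13  0.    2.18]
hole_punch [306.0, 161.9] 0.92 872 [[278.0, 185.0], [319.0, 132.0], [330.0, 141.0], [289.0, 194.0]]
punch_block [332.8, 125.4] 0.83 12102 [[249.0, 119.0], [333.0, 43.0], [418.0, 138.0], [334.0, 214.0]]
[316.1, 145.4] 0.63 [ 0.52032911 -0.3840653   0.063     ]
[325.9, 125.9] 0.91 [ 0.5386123  -0.39619801  0.        ]
[310.0, 153.6] 0.46 [ 0.5068626  -0.38951936  0.        ]
```

View pics/w6.png

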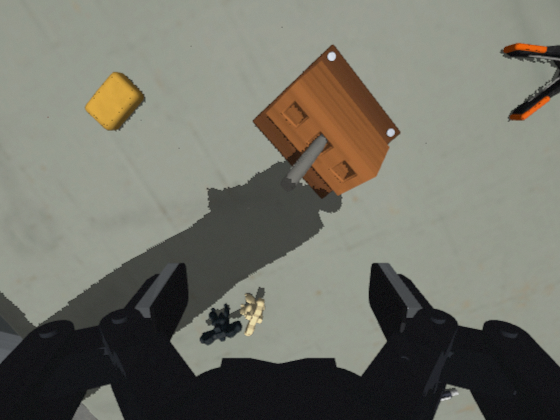

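Block corners are at (253,121), (333,45), (399,130), and the punch runs from (316,140) to head (290,185). I fit the mouth position and yaw to the punch masks.

```bash
cat > pf.py <<'E'
from h import *
import pickle
from scipy.optimize import minimize
D=pickle.load(open('d.pkl','rb')); M=pickle.load(open('m.pkl','rb'))
Vs={'w':(D['K'],D['T'],D['hole_punch']),'s':(*cam('scene'),M['scene','hole_punch'])}
def pts(p,L=.06):
    x,y,a=p; Rz=R.from_euler('z',a); o=Rz.apply([-.605,0,.796]); yy=Rz.apply([0,1,0]); n=np.cross(o,yy)
    b=np.array([x,y,.063])
    return np.array([b+o*t+yy*i*.006+n*j*.0055 for t in(0,L) for i in(-1,1) for j in(-1,1)]),o,yy
def cost(p,vs):
    t=0;P=pts(p)[0]
    for k in vs:
        K,T,m=Vs[k]; h=cv2.convexHull(proj(K,T,P).astype(np.float32)[:,None])[:,0]
        A=np.zeros(m.shape,np.uint8); cv2.fillPoly(A,[np.round(h*256).astype(np.int32)],255,cv2.LINE_AA,8)
        t+=np.abs(A/255.-m).sum()/m.sum()
    return t
if __name__=='__main__':
  for vs in ('w','s','ws'):
    best=min((minimize(cost,q,args=(vs,),method='Nelder-Mead',options=dict(initial_simplex=np.array(q)+np.vstack([np.zeros(3),np.diag([.008,.008,.2])]),xatol=1e-4)) for q in ([.521,-.385,-.6],[.521,-.385,-.3],[.523,-.388,-.8])),key=lambda r:r.fun)
    print(vs,best.x.round(4),round(best.fun,3))
  # board edge yaw at z~.01
  K,T=D['K'],D['T']; c=[ray(K,T,q,.012) for q in((253,121),(333,45),(399,130))]
  for a,b in((0,1),(1,2)): d=c[b]-c[a]; print(np.linalg.norm(d).round(4),np.arctan2(d[1],d[0]).round(3))
  print(((c[0]+c[2])/2).round(4))
E
python3 pf.py
```

```text
w [ 0.5212 -0.3873 -0.629 ] 0.389
s [ 0.5219 -0.3833 -0.1874] 0.361
ws [ 0.522  -0.3859 -0.5532] 0.836
0.102 -0.546
0.1038 -2.107
[ 0.5389 -0.3946  0.012 ]
```

```bash
python3 -m jog '[[1,0,0,0,0,0,-7],[1,0,0,0,0,0,-14],[1,0,0,0,0,0,-21],[1,0,0,0,0,0,-28],[1,0,0,0,0,0,-35],[1,0,0,0,0,0,-42],[1,0,0,0,0,0,-49],[1,0,0,0,0,0,-56],[1,0,0,0,0,0,-63],[1,0,0,0,0,0,-70],[1,0,0,0,0,0,-77],[1,0,0,0,0,0,-77]]'
cat > pg.py <<'E'
from h import *
mouth=np.array([.5219,-.3857,.063]); a=-.54
def frame(a=a):
    o=R.from_euler('z',a).apply([-.605,0,.796]); y=R.from_euler('z',a).apply([0,1,0]); z=-o/np.linalg.norm(o)
    return -z,R.from_matrix(np.c_[np.cross(y,z),y,z])
def tgt(t): o,Rt=frame(); to(mouth+o*t,Rt)
E
python3 -c "
from pg import *
print(np.round(st()[0]['q'],2)); tgt(.090)"
```

```text
time: 15.28
eef_pos: [0.4653, -0.3636, 0.1921]
ee_rot: [0.0, 0.681, 0.733, 0.0]
contact_force: [-0.2, -0.5, 0.6]
width: 0.0854
gripper_force: 0.0
[-0.66  0.39 -0.05  1.13  0.    0.83]
go [ 5.2 10.3 57.4] [-17.8 -34.3 -52.8] rows 9.1 t 15.2833
```

```bash
python3 -m jog '[[1,0,0,0,-2,-4,-5],[1,0,0,0,-4,-7,-11],[1,0,0,0,-6,-11,-17],[1,0,0,0,-8,-15,-23],[1,0,0,0,-10,-19,-29],[1,0,0,0,-12,-23,-35],[1,0,0,0,-14,-27,-41.5],[1,0,0,0,-16,-31,-47.5],[1,0,0,0,-17.8,-34.3,-52.8],[1,3,5,25,-17.8,-34.3,-52.8],[1,5,10,57,-17.8,-34.3,-52.8],[1,5,10,57,-17.8,-34.3,-52.8]]'
python3 - <<'E'
from pg import *
tgt(.090); print(np.round(st()[0]['q'],2))
K,T=cam('wrist'); im=vision.capture('wrist'); save('w7.png',im)
for d in models.cut_out('wrist','hole_punch')[:2]:
    m=d['pixels']; print(d['point'],d['confidence'],m.sum(),cv2.boxPoints(cv2.minAreaRect(np.argwhere(m)[:,::-1].astype(np.float32))).round().tolist())
o,_=frame(); print('expected axis px',proj(K,T,[mouth+o*t for t in (0,.03,.06)]).round(1).tolist())
E
```

```text
time: 16.28
eef_pos: [0.4707, -0.3548, 0.128]
ee_rot: [0.303, 0.256, 0.914, -0.083]
contact_force: [-1.1, 1.0, -2.3]
width: 0.0853
gripper_force: 0.0
go [-8.2 -0.2 -2.1] [-0.  -0.7 -0.4] rows 0.2 t 16.2833
[-0.7   0.13 -0.89 -0.08  0.09 -0.12]
[279.0, 240.2] 0.9 643 [[271.0, 217.0], [288.0, 217.0], [288.0, 259.0], [271.0, 259.0]]
expected axis px [[278.7, 225.1], [278.8, 239.3], [279.0, 257.8]]
```

View pics/w7.png

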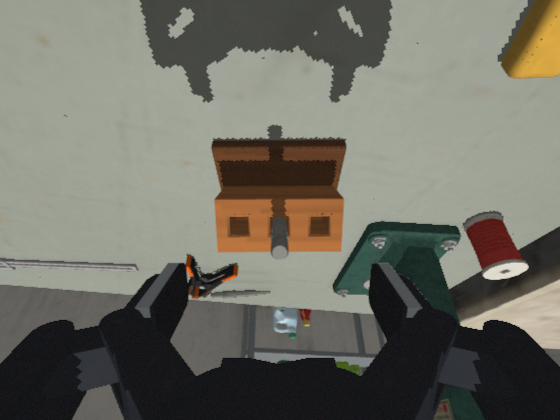

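The view is square to the block: punch from mouth (280,226) to head (281,251), centred between the fingers, with a slight sag toward the front. I settle, then advance.

```bash
python3 -c "
from pg import *
tgt(.013)"
python3 -m jog '[[1,0,0,0,0,0,0],[1,0,0,0,0,0,0],[1,0,0,0,0,0,0]]'; python3 -c "
from pg import *
tgt(.013)"
```

```text
go [-1.9  0.8 76.7] [-0.1 -0.2 -0.3] rows 1.8 t 16.3833
time: 16.63
eef_pos: [0.4761, -0.3603, 0.1373]
ee_rot: [0.309, 0.255, 0.912, -0.086]
contact_force: [0.5, -0.2, 0.2]
width: 0.0851
gripper_force: 0.0
go [ 3.6  2.  77.8] [-0.2  0.2 -0.2] rows 1.9 t 16.6333
```

```bash
python3 -m jog '[[1,1.5,0.5,20,0,0,0],[1,1.5,0.5,40,0,0,0],[1,1.5,0.5,60,0,0,0],[1,1.5,0.5,72,0,0,0],[1,1.5,0.5,76,0,0,0],[1,1.5,0.5,76,0,0,0],[1,1.5,0.5,76,0,0,0]]'; python3 -c "
from pg import *
tgt(.013)"
```

```text
time: 17.22
eef_pos: [0.5135, -0.3822, 0.0741]
ee_rot: [0.308, 0.255, 0.913, -0.086]
contact_force: [-0.7, 0.7, 0.3]
width: 0.0853
gripper_force: 0.0
go [-0.4  1.3  1.3] [-0.1  0.  -0.2] rows 0.0 t 17.2167
```

```bash
python3 -m jog '[[-1,0,0,0,0,0,0],[-1,0,0,0,0,0,0],[-1,0,0,0,0,0,0],[-1,0,0,0,0,0,0],[-1,0,0,0,0,0,0],[-1,0,0,0,0,0,0],[-1,0,0,0,0,0,0],[-1,0,0,0,0,0,0],[-1,0,0,0,0,0,0],[-1,0,0,0,0,0,0]]'
```

```text
time: 18.05
eef_pos: [0.5133, -0.382, 0.0736]
ee_rot: [0.308, 0.255, 0.913, -0.086]
contact_force: [-2.4, 1.2, 3.4]
width: 0.01
gripper_force: 58.4
```

```bash
python3 -m jog '[[-1,0,0,-6,0,0,0],[-1,0,0,-14,0,0,0],[-1,0,0,-24,0,0,0],[-1,0,0,-34,0,0,0],[-1,0,0,-44,0,0,0],[-1,0,0,-54,0,0,0],[-1,0,0,-66,0,0,0],[-1,0,0,-80,0,0,0],[-1,0,0,-92,0,0,0],[-1,0,0,-92,0,0,0],[-1,0,0,-92,0,0,0]]'
python3 - <<'E'
from pg import *
s,x,r=st(); print(s['width'],s['gripper_force'])
Rd=R.from_matrix(np.c_[[-1,0,0],[0,1,0],[0,0,-1]])
# upright keeping heading
xh=r.as_matrix()[:,0]; xh[2]=0; xh/=np.linalg.norm(xh); Rt=R.from_matrix(np.c_[xh,np.cross([0,0,-1],xh),[0,0,-1]])
to(x+[0,0,.08],Rt)
E
```

```text
time: 18.97
eef_pos: [0.4656, -0.3534, 0.148]
ee_rot: [0.308, 0.255, 0.912, -0.086]
contact_force: [-0.2, -0.4, -0.2]
width: 0.0101
gripper_force: 58.3
0.010077044312803035 58.3306610584259
go [-48.5  -0.  -63.6] [-0.  37.4 -0. ] rows 5.2 t 18.9667
```

Punch held and out. I raise it and turn it upright.

```bash
python3 -m jog '[[-1,-12,0,-16,0,2,0],[-1,-24,0,-32,0,8,0],[-1,-36,0,-48,0,14,0],[-1,-48,0,-64,0,20,0],[-1,-48,0,-64,0,26,0],[-1,-48,0,-64,0,32,0],[-1,-48,0,-64,0,37.4,0],[-1,-48,0,-64,0,37.4,0],[-1,-48,0,-64,0,37.4,0]]'
python3 - <<'E'
from h import *
to([.4438,.0343,.20])
K,T=cam('wrist'); im=vision.capture('wrist'); save('w8.png',im)
for d in models.cut_out('wrist','hole_punch')[:2]:
    m=d['pixels']; print(d['point'],d['confidence'],m.sum(),cv2.boxPoints(cv2.minAreaRect(np.argwhere(m)[:,::-1].astype(np.float32))).round().tolist())
for d in models.landmark_of('wrist','punch_tip')[:1]: print('tip',d['point'],d['confidence'])
s,x,r=st(); print('expected tip/centre px',proj(K,T,[x+r.apply([0,0,.051]),x+r.apply([0,0,-.049])]).round(1).tolist(), r.as_matrix()[:,2].round(3))
n='scene'; im=vision.capture(n); K,T=cam(n)
for d in models.cut_out(n,'hole_punch')[:1]:
    m=d['pixels']; print(n,d['point'],d['confidence'],cv2.boxPoints(cv2.minAreaRect(np.argwhere(m)[:,::-1].astype(np.float32))).round().tolist())
print(proj(K,T,[x+r.apply([0,0,.051]),x]).round(1).tolist())
E
```

```text
time: 19.72
eef_pos: [0.4677, -0.3544, 0.2241]
ee_rot: [-0.003, 0.269, 0.963, 0.001]
contact_force: [0.6, 0.2, -0.8]
width: 0.0102
gripper_force: 58.4
go [221.4 320.3  25.5] [0. 0. 0.] rows 9.4 t 19.7167
[281.6, 287.4] 0.88 2093 [[264.0, 228.0], [293.0, 228.0], [293.0, 328.0], [264.0, 328.0]]
tip [277.8, 229.7] 0.9
expected tip/centre px [[279.4, 226.8], [280.5, 324.8]] [-0.003  0.002 -1.   ]
scene [283.7, 208.8] 0.61 [[281.0, 200.0], [288.0, 200.0], [288.0, 227.0], [281.0, 227.0]]
[[285.0, 225.2], [284.8, 195.5]]
```

View pics/w8.png

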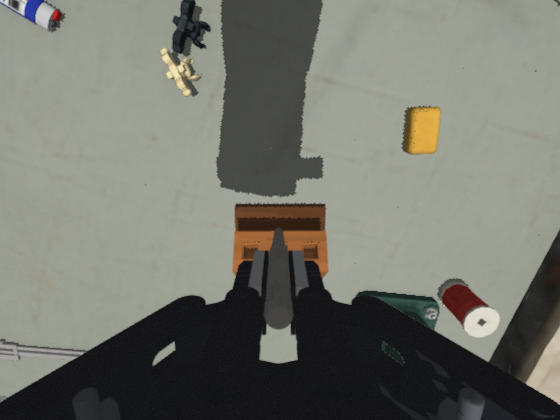

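The punch is upright in the fingers, its tip at (278,229), where the geometry predicts. I carry it over the stack.

```bash
python3 -m jog '[[-1,12,17,0,0,0,0],[-1,34,49,0,0,0,0],[-1,56,81,0,0,0,0],[-1,78,113,0,0,0,0],[-1,100,145,0,0,0,0],[-1,122,177,0,0,0,0],[-1,144,209,0,0,0,0],[-1,166,241,0,0,0,0],[-1,188,273,0,0,0,0],[-1,207,300,0,0,0,0],[-1,217,315,0,0,0,0],[-1,221,320,0,0,0,0]]'
python3 -m jog '[[-1,0,0,15,0,0,0],[-1,0,0,32,0,0,0],[-1,0,0,45,0,0,0],[-1,0,0,52,0,0,0],[-1,0,0,54,0,0,0],[-1,0,0,54,0,0,0],[-1,0,0,54,0,0,0]]'
python3 - <<'E'
from fit import *
to([.4438,.0343,.171])
K,T=cam('wrist'); im=vision.capture('wrist'); s,x,r=st()
a=models.landmark_of('wrist','punch_tip'); b=models.landmark_of('wrist','small_cup_rim')
print([(d['point'],d['confidence'],ray(K,T,d['point'],x[2]-.051).round(4)) for d in a[:1]],[(d['point'],d['confidence'],ray(K,T,d['point'],.074).round(4)) for d in b[:1]])
print('proj tip, rim',proj(K,T,[x+r.apply([0,0,.051]),[.4438,.0343,.074]]).round(1).tolist())
for l,z in (('large_cup',0),('medium_cup',.004),('small_cup',.008)):
  for d in models.cut_out('wrist',l)[:1]: print(l,d['point'],d['confidence'],d['pixels'].sum(),*fitcup(l,[(K,T,d['pixels'])],[.443,.035],z))
im2=vision.capture('scene')
out=np.hstack([im[120:400,120:440],cv2.resize(im2[90:230,110:270],None,fx=2,fy=2)]); save('fin.png',out)
E
```

```text
time: 20.97
eef_pos: [0.4405, 0.0376, 0.2281]
ee_rot: [-0.0, 0.267, 0.964, 0.001]
contact_force: [-0.3, -0.0, -1.1]
width: 0.0103
gripper_force: 58.6
time: 21.55
eef_pos: [0.442, 0.035, 0.1741]
ee_rot: [-0.001, 0.269, 0.963, 0.001]
contact_force: [-0.9, 0.1, -0.7]
width: 0.0101
gripper_force: 58.6
go [-1.9  0.3  3.1] [0. 0. 0.] rows 0.1 t 21.55
[([273.6, 227.7], 0.65, array([0.4383, 0.0328, 0.1233]))] [([275.9, 210.3], 0.7, array([0.4415, 0.0323, 0.074 ]))]
proj tip, rim [[279.8, 230.8], [279.4, 211.5]]
large_cup [253.5, 179.2] 0.77 3505 [0.4448 0.0319] 1.38
medium_cup [281.8, 290.0] 0.65 2082 [ 0.5214 -0.0134] 1.35
small_cup [278.6, 205.5] 0.81 2193 [0.4411 0.0347] 0.14
```

View pics/fin.png

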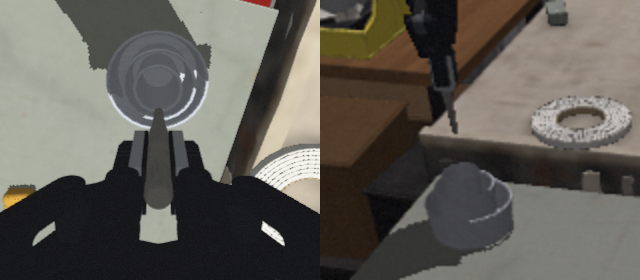

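The final view shows three nested cups. The punch is upright over the small mouth, tip at about (279,230) in the full frame, about 46 mm above the rim. I let it settle and hand in.

```bash
python3 -m jog '[[-1,0,0,0,0,0,0],[-1,0,0,0,0,0,0],[-1,0,0,0,0,0,0],[-1,0,0,0,0,0,0],[-1,0,0,0,0,0,0],[-1,0,0,0,0,0,0],[-1,0,0,0,0,0,0],[-1,0,0,0,0,0,0],[-1,0,0,0,0,0,0],[-1,0,0,0,0,0,0],[-1,0,0,0,0,0,0],[-1,0,0,0,0,0,0]]' && python3 -c "
from h import *
print(np.abs(st()[0]['joint_velocities']).max()); print(order.job_done())"
```

```text
time: 22.9
eef_pos: [0.4417, 0.0353, 0.1734]
ee_rot: [-0.001, 0.269, 0.963, 0.001]
contact_force: [-0.0, 0.1, -0.4]
width: 0.0097
gripper_force: 58.6
0.0013884812187958543
the job is handed in; nothing more can be done
None
```

The job is handed in: the cups are nested on the table, and the punch is held still and upright over the small cup's mouth, its tip about 46 mm above the rim; no verdict came back.

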